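Pop out the tall wire guide and trap it on the chute

ROBOT

A 6-joint arm with a two-finger parallel gripper is mounted at the origin on the work surface. World frame = base frame: x ahead of the robot, y to its left, z up, the work surface at z = 0. Lengths are in m, angles in degrees, forces in N, time in s.
With the tool pointing down it reaches from about 0.375 to 0.925 m from the base axis. Payload 5.7 kg.
Tool frame: the origin (TCP) lies at the very end of the fingers, on their centre line; the grasp point (between the pads) lies 19 mm behind it (env.grasp_offset is the distance from the TCP to the grasp point, in m); z points along the fingers, y is the direction in which the jaws open and shut (so a half turn about z gives the same grasp; the last joint's range is limited). The gripper opens to 85 mm and grips with 20 to 120 N. Pads are 22 mm wide; open, the fingers measure 114 mm over their backs; the gripper's body (76 mm by 85 mm) begins 54 mm behind the grasp point. The pads swing forward as they close: fully open they stand 13 mm farther back than shut.
Start: joints at [-70.078, 20.558, 86.54, -0, 72.909, -6.595], TCP at [0.268, -0.537, 0.231] pointing down, gripper open.
Joint ranges: [-170.27, 170.27], [-57.76, 135], [12.27, 136.19], [-55.21, 235.2], [11.17, 155.16], [-170.74, 170.74]. Speed limits (degrees/s): [136.94, 136.94, 180, 180, 180, 180].

INTERFACE

Orientations are given as a 3x3 rotation matrix whose columns are the frame's x, y, z axes.
In Python, from station import env, vision, order gives the robot as it stands. The module is installed in compiled form; this text tells all that it offers.
- The arm moves only by the tool carry_out, never from a script. Its arguments are lists of equal length, an entry for each row: "offset": the shift along the tool's x, y, z in m, a list of three; "twist": the turn, a rotation vector about the tool's x, y, z in degrees, a list of three. A call has exactly 8 rows; each row shifts and turns the commanded pose from where the row before left it, along the tool's axes as they then stand; what a row does not reach is not made up. A row lasts 1/8 s, in which the tool goes at most 62.5 mm and 10.7 degrees, less where a joint would pass 70% of its speed; a pose out of reach is approached as far as the arm can. A call with a gripper value outside its range is refused whole. "jaw" is the opening, from -1 (shut) to 1 (fully open), set as the call begins (left out, the last holds). The fingers move at their own pace and stop on an object; "newtons" is the grip in N (left out, the last holds). Time passes only in rows, so rows that do not move let the fingers close, or fill a call up. It gives the time, the measured TCP pose, the force and the opening at its end, in the units of the state.
- env.get_state(): the state, without advancing time (a new reading comes with each control period).
- vision.read_camera(name): name is "scene" or "top" or "wrist"; returns the picture (384x512x3 uint8, blue, green, red); there is no depth.
- vision.camera_model(name): a dict with "fx", "fy", "cx", "cy" (pixels), "D" ([k1, k2, p1, p2, k3] as OpenCV has them; the pictures are not rectified), "pose" (4x4, takes a point from camera to world coordinates). Camera axes: x right, y up, looking along -z (the intrinsics and any distortion apply to the point x, -y, -z); pixel columns grow to the right and rows downward; lengths in m; the calibration is good to about 2 mm. A picture is of the moment at which its call begins: read the wrist's pose just before it. camera_model takes no time and is no camera call; for the wrist camera it gives the pose at the moment of the call.
- order.job_done(): hands the job in, once; it reports no verdict.
The state is a dict: "time_s": time; "qpos": joint angles; "joint_vel": joint speeds; "tau": joint torques, N m; "ee_pos": TCP position; "tool_rot": TCP orientation; "ft_force": force on the tool from outside, world axes, zero at the start; "moment": the same for the moment, N m; "width": opening from 0.0 (shut) to 1.0 (fully open).
Only numpy, scipy, OpenCV 4.12 (cv2) and the standard library are available. Lean on these libraries where they do the work, as an engineer would, in place of code of your own. Each camera call takes 0.05 s, during which the arm holds its last target.

TASK

Of the two wire guides at the head of the cutting machine's sloping chute, pop out the taller one: press the release key beside it all the way down with one finger and trap the guide with the other finger, clear of its seat, before it slides down the chute into the offcut box. Do not pinch or lift it, and leave the shorter guide and the things on the table as they are. Finish while holding: one finger still keeping the key down, the guide resting still on the chute against the other finger.

Things in the scene. Friction and masses are not known exactly. Their poses are not given: they have to be found in the camera images.
- chute: polished steel chute of the white benchtop cutting machine, sloping down 20 degrees away from its cabinet. Origin: on its floor, midway between the two guide seats. x: across, y: straight down the slope (the way a freed guide slides), z: square off the floor. Two lanes side by side, centre lines at x = -28 and +28 mm, each 31 mm wide between rails 5 mm high. Floor ends at y = 130 mm
- seat_block (a point): middle of the top of the feed block that stands uphill of the seats: 130 mm wide across the chute, face at y = -25 mm of the chute, top 41 mm above the floor line, feed rollers up to 59 mm (y -51 to -85 mm). Uphill of it, some 120 mm from the chute's origin, begins the cabinet, 230 mm tall over the table
- chute_end (a point): middle of the lower edge of the chute floor (y = 130 mm of the chute), where a guide that is not stopped falls into the open offcut box, 170 by 140 mm and 50 mm high, on the table
- tall_guide: taller of the two loose black plastic wire guides with steel bore bushes: block 30 mm (x) by 36 mm (y) by 42 mm (z) with a large bore along y, about 110 g, seated in either lane, its origin (centre of its underside) at y = 0 of the chute, axes like the chute's. Its uphill flange (6 mm thick, 42 mm wide, from 7 mm above the floor up) is held by two teeth of the release key
- tall_guide_front (a point): middle of the tall guide's downhill face, 18 mm down the slope from its origin, 21 mm above the floor. When the key drops its teeth, a spring pin throws the guide 10 mm out and it slides on down its lane by itself at about 0.5 m/s, off the chute within about 0.3 s. It is clear of its seat once it has moved 12 mm
- short_guide: the shorter black wire guide, same foot of 30 by 36 mm but only 24 mm tall with a small bore, seated in the other lane; same origin and axes. To be left in its seat
- key_near (a joint): release key of the lane at x = +28 mm of the chute (the side nearer the robot), how far it is pressed: 0 up, 0.010 m fully down, moving square to the chute floor. Spring return: 2 N to start, 8 N fully down. The teeth let the guide go at about 0.007 m
- key_far (a joint): release key of the lane at x = -28 mm of the chute (the side farther from the robot), otherwise as key_near
- key_near_top (a point): centre of the top of the near key: flat ribbed aluminium plate 26 mm (chute x) by 36 mm (chute y), parallel to the floor, outside the lane: at x = +68, y = 4, z = 16 mm of the chute with the key up, z = 6 mm with it down. Nothing stands above or outside it; toward the lane the guide's flange begins 19 mm from this centre
- key_far_top (a point): centre of the top face of the far key, at x = -68 mm, y = 4 mm, z = 16 mm of the chute with the key up; otherwise as key_near_top
- reel: empty wooden reel standing on the table beyond the chute, 90 mm across, 60 mm tall; origin under its centre. Bystander
- ferrules: clear jar, 52 mm across, 60 mm tall; origin under its centre. Bystander
- tape: roll of tape lying flat, 100 mm across, 24 mm tall; origin under its centre. Bystander
- screwdriver: screwdriver, 170 mm long, lying on the table; origin under its middle. Bystander
- spare_guide: loose spare guide block on the table, 30 by 36 mm, 22 mm tall, no flange; origin under its centre. Bystander
- hex_key: small bent hex key, 90 mm long, lying on the table. Bystander
- gauge: steel calliper, 150 mm long, lying on the table. Bystander
Things that resemble listed ones, but are neither listed nor needed, are in the scene too. Leave any blue or red look-alike of the tall_guide alone.

How it is judged:
By the outcome, as a careful person would: the job done as asked, in the order asked, and still so for the second after the job is handed in, while the arm keeps its last pose, push and grip.
It also fails if it takes over 32 s, if anything falls off the work surface, if the arm or the gripper's body presses on something with over 40 N, if the wrist force passes 120 N, or if a joint passes its speed limit or range.

## Working session

There is one attempt and no reset: what is moved stays moved. The work goes in short steps, Python scripts to look and compute and a tool call to move; the robot and the scene stay as the last step left them, time stands still between calls to the robot, and variables do not carry over. Pictures are saved under pics/ and viewed, and the job is handed in when it is done.

Besides the shell and the picture viewer there is one more tool, called after "Call:" in YAML: its name, and indented under it one key for each argument. carry_out: Moves the arm, as the interface text tells. Its arguments: {"type":"object","properties":{"offset":{"type":"array","items":{"type":"array","items":{"type":"number"}}},"twist":{"type":"array","items":{"type":"array","items":{"type":"number"}}},"jaw":{"type":"number"},"newtons":{"type":"number"}},"required":["offset","twist"]}

```bash
mkdir -p pics; python3 - <<'E'
from station import env, vision, order
import cv2, numpy as np
s=env.get_state(); print(s['time_s'],s['ee_pos'],s['width'],env.grasp_offset); print(np.round(s['tool_rot'],3))
for n in ['scene','top','wrist']:
    m=vision.camera_model(n); print(n,m['fx'],m['fy'],m['cx'],m['cy'],m['D']); print(np.round(m['pose'],3))
    cv2.imwrite(f'pics/{n}0.png',vision.read_camera(n))
E
```

```text
0.0 [ 0.26762251 -0.53624969  0.23044752] 0.9967243403683016 0.0187
[[ 0.895  0.446 -0.001]
 [ 0.446 -0.895  0.002]
 [ 0.    -0.002 -1.   ]]
scene 397.1224285218459 397.1224285218459 258.7905103606929 187.49772169236797 [0.04586303 0.         0.         0.         0.        ]
[[-0.532 -0.598  0.599  1.117]
 [ 0.846 -0.359  0.393  0.27 ]
 [-0.021  0.716  0.697  0.76 ]
 [ 0.     0.     0.     1.   ]]
top 360.2195967913332 360.2195967913332 250.17023521427095 186.5499272618555 [-0.08869552  0.          0.          0.          0.        ]
[[-0.02   0.995 -0.1    0.501]
 [-1.    -0.019  0.007 -0.102]
 [ 0.005  0.101  0.995  0.929]
 [ 0.     0.     0.     1.   ]]
wrist 280.55423875757776 280.55423875757776 255.90046303907098 188.9675445106788 [-0.00463462  0.          0.          0.          0.        ]
[[ 0.447  0.851  0.278  0.338]
 [-0.895  0.425  0.137 -0.501]
 [-0.001 -0.31   0.951  0.373]
 [ 0.     0.     0.     1.   ]]
```

View pics/scene0.png

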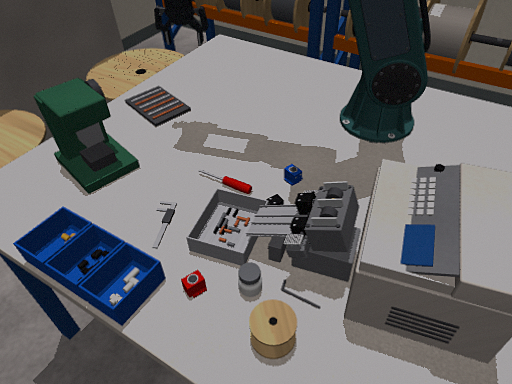

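View pics/top0.png

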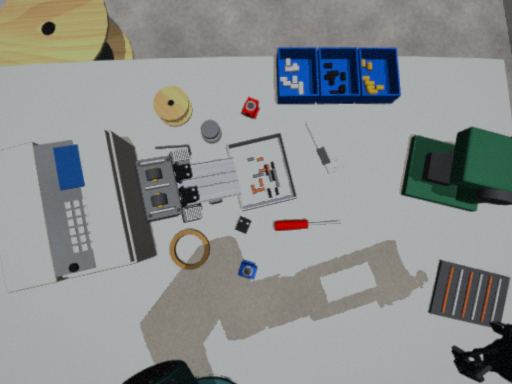

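View pics/wrist0.png

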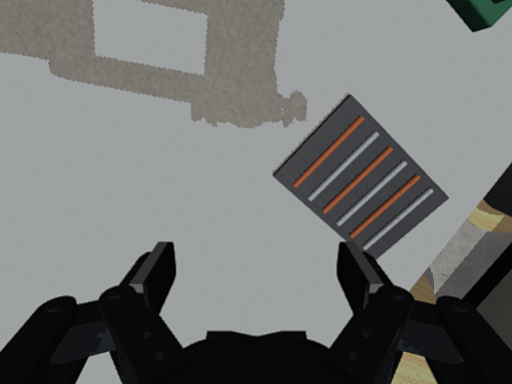

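```bash
python3 - <<'E'
import cv2
a=cv2.imread('pics/top0.png')[130:240,130:310]; cv2.imwrite('pics/topc.png',cv2.resize(a,(774,473),interpolation=cv2.INTER_CUBIC))
a=cv2.imread('pics/scene0.png')[170:280,210:370]; cv2.imwrite('pics/scenec.png',cv2.resize(a,(800,550),interpolation=cv2.INTER_CUBIC))
E
```

```text
(no output)
```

View pics/topc.png

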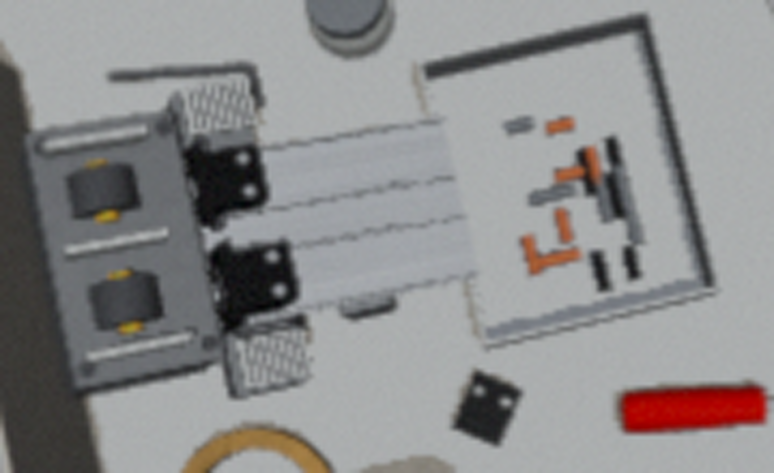

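View pics/scenec.png

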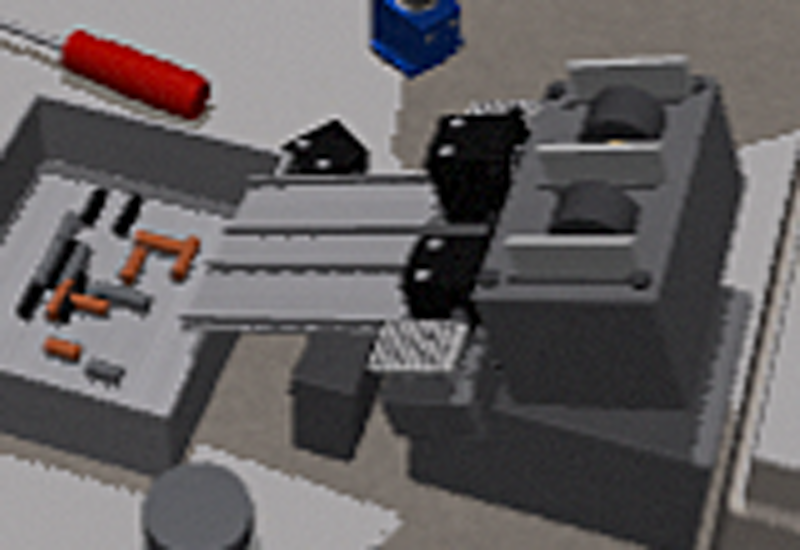

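```bash
cat > h.py <<'E'
import cv2, numpy as np
from station import env, vision, order
def ray(m,px):
    K=np.array([[m['fx'],0,m['cx']],[0,m['fy'],m['cy']],[0,0,1]])
    p=cv2.undistortPoints(np.array([[px]],float),K,np.array(m['D'])).ravel()
    T=np.array(m['pose']); d=T[:3,:3]@np.array([p[0],-p[1],-1]); return T[:3,3],d/np.linalg.norm(d)
def tri(rs):
    A=np.zeros((3,3));b=np.zeros(3)
    for o,d in rs:
        P=np.eye(3)-np.outer(d,d);A+=P;b+=P@o
    x=np.linalg.solve(A,b); return x,[np.linalg.norm((np.eye(3)-np.outer(d,d))@(x-o)) for o,d in rs]
def proj(m,X):
    T=np.array(m['pose']); p=(np.linalg.inv(T)@np.append(X,1))[:3]
    K=np.array([[m['fx'],0,m['cx']],[0,m['fy'],m['cy']],[0,0,1]])
    q=np.array([p[0],-p[1],-p[2]])
    return cv2.projectPoints(q.reshape(1,3),np.zeros(3),np.zeros(3),K,np.array(m['D']))[0].ravel()
def frame(p):  # p: x,y,z,yaw of downhill dir
    c,s=np.cos(np.radians(20)),np.sin(np.radians(20))
    h=np.array([np.cos(p[3]),np.sin(p[3]),0]); z=np.array([0,0,1.])
    cy=c*h-s*z; cz=s*h+c*z; cx=np.cross(cy,cz)
    return np.array(p[:3]),np.c_[cx,cy,cz]
E
python3 - <<'E'
from h import *
t=vision.camera_model('top');s=vision.camera_model('scene')
T=lambda u,v:ray(t,(130+u/4.3,130+v/4.3)); S=lambda u,v:ray(s,(210+u/5,170+v/5))
P={'farkey':((222,106),(418,346)),'endfar':((441,120),(183,320)),'endnear':((475,273),(252,180)),
'hole_near_far':((267,255),(440,195)) ,'spare':((487,408),(335,150)),'blk_fd':((172,100),(487,280)),'blk_nd':((222,365),(555,90))}
for k,(a,b) in P.items():
    if k=='hole_near_far': continue
    x,r=tri([T(*a),S(*b)]); print(k,np.round(x,4),np.round(r,4))
E
```

```text
farkey [0.6584 0.0486 0.1194] [0.001 0.001]
endfar [ 0.6594 -0.0666  0.0635] [0.0003 0.0003]
endnear [ 0.572  -0.0845  0.0655] [0.0004 0.0004]
spare [ 0.4949 -0.0865  0.0166] [0.0027 0.0027]
blk_fd [0.6513 0.0687 0.1657] [0.0048 0.0048]
blk_nd [0.5211 0.0424 0.1469] [0.0003 0.0003]
```

```bash
cat >> h.py <<'E'
from scipy.spatial.transform import Rotation as Rn
def plan(p1,R1,n,R0=None,p0=None):
    st=env.get_state()
    R0=np.array(st['tool_rot']) if R0 is None else R0; p0=np.array(st['ee_pos']) if p0 is None else p0
    rv=np.degrees(Rn.from_matrix(R0.T@R1).as_rotvec())
    tw=np.round(rv/n,2); R=R0.copy(); p=p0.copy(); off=[]
    for i in range(n):
        o=np.round(R.T@((p1-p)/(n-i)),4); off.append(o.tolist()); p=p+R@o; R=R@Rn.from_rotvec(np.radians(tw)).as_matrix()
    print('off',off); print('tw',tw.tolist(),'n',n,'total',rv); print('end',p,np.round(R,3).tolist())
def tool(R,ang=45):
    a=np.radians(ang); y=-np.cos(a)*R[:,0]+np.sin(a)*R[:,1]; z=-R[:,2]; return np.c_[np.cross(y,z),y,z]
E
python3 - <<'E'
from h import *
o,R=frame([.591,.044,.105,np.arctan2(-.98,.2)])
print(np.round(R,3)); 
plan(o+R@[.049,.028,.12],tool(R),16)
E
```

```text
[[-0.98   0.188  0.068]
 [-0.2   -0.921 -0.335]
 [ 0.    -0.342  0.94 ]]
off [[0.0302, -0.0202, 0.0014], [0.0308, -0.0191, 0.0022], [0.0314, -0.0181, 0.0028], [0.032, -0.017, 0.0035], [0.0325, -0.0159, 0.0042], [0.0329, -0.0147, 0.0048], [0.0333, -0.0135, 0.0055], [0.0337, -0.0124, 0.0061], [0.034, -0.0111, 0.0067], [0.0342, -0.0099, 0.0073], [0.0344, -0.0086, 0.0078], [0.0346, -0.0074, 0.0083], [0.0347, -0.0061, 0.0089], [0.0348, -0.0047, 0.0093], [0.0349, -0.0035, 0.0098], [0.0348, -0.0021, 0.0103]]
tw [1.09, 0.63, -1.86] n 16 total [ 17.441357    10.07839302 -29.71631993]
end [ 0.55644352 -0.03179869  0.20818088] [[0.559, 0.826, -0.068], [0.793, -0.509, 0.335], [0.242, -0.242, -0.94]]
```

Call:
carry_out:
  offset:
    - [0.0302,-0.0202,0.0014]
    - [0.0308,-0.0191,0.0022]
    - [0.0314,-0.0181,0.0028]
    - [0.032,-0.017,0.0035]
    - [0.0325,-0.0159,0.0042]
    - [0.0329,-0.0147,0.0048]
    - [0.0333,-0.0135,0.0055]
    - [0.0337,-0.0124,0.0061]
  twist:
    - [1.09,0.63,-1.86]
    - [1.09,0.63,-1.86]
    - [1.09,0.63,-1.86]
    - [1.09,0.63,-1.86]
    - [1.09,0.63,-1.86]
    - [1.09,0.63,-1.86]
    - [1.09,0.63,-1.86]
    - [1.09,0.63,-1.86]
  jaw: 0

```text
time_s: 1.15
ee_pos: [0.4126, -0.2833, 0.2197]
tool_rot: [[0.75, 0.662, -0.012], [0.653, -0.737, 0.175], [0.107, -0.139, -0.985]]
ft_force: [-0.5, 0.5, 0.3]
width: 0.5
```

Call:
carry_out:
  offset:
    - [0.034,-0.0111,0.0067]
    - [0.0342,-0.0099,0.0073]
    - [0.0344,-0.0086,0.0078]
    - [0.0346,-0.0074,0.0083]
    - [0.0347,-0.0061,0.0089]
    - [0.0348,-0.0047,0.0093]
    - [0.0349,-0.0035,0.0098]
    - [0.0348,-0.0021,0.0103]
  twist:
    - [1.09,0.63,-1.86]
    - [1.09,0.63,-1.86]
    - [1.09,0.63,-1.86]
    - [1.09,0.63,-1.86]
    - [1.09,0.63,-1.86]
    - [1.09,0.63,-1.86]
    - [1.09,0.63,-1.86]
    - [1.09,0.63,-1.86]

```text
time_s: 2.15
ee_pos: [0.557, -0.0312, 0.208]
tool_rot: [[0.558, 0.827, -0.069], [0.794, -0.508, 0.334], [0.241, -0.241, -0.94]]
ft_force: [-0.3, 0.1, 0.7]
width: 0.497
```

```bash
python3 - <<'E'
from h import *
import pickle
s=env.get_state(); print(s['time_s'],s['ee_pos'],np.round(s['tool_rot'],3),s['qpos'],s['width'],s['ft_force'])
m=vision.camera_model('wrist'); im=vision.read_camera('wrist'); pickle.dump((m,s),open('w1.pkl','wb'))
cv2.imwrite('pics/w1.png',im); cv2.imwrite('pics/w1b.png',cv2.resize(im,(768,576),interpolation=cv2.INTER_CUBIC))
E
```

```text
2.15 [ 0.55698229 -0.03122989  0.20800231] [[ 0.558  0.827 -0.069]
 [ 0.794 -0.508  0.334]
 [ 0.241 -0.241 -0.94 ]] [-21.53655047  23.27451789  89.22021783  16.91379031  79.2163065
   6.9197289 ] 0.49715157150557915 [-0.3084192   0.10085473  0.68336998]
```

View pics/w1b.png

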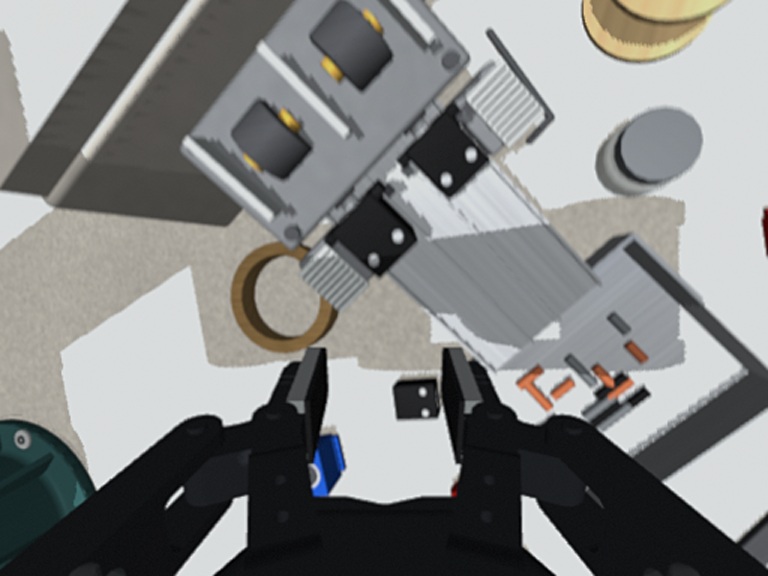

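```bash
python3 - <<'E'
import cv2, numpy as np
a=cv2.imread('pics/top0.png')[155:215,165:215]; b=cv2.imread('pics/scene0.png')[180:250,280:330]; c=cv2.imread('pics/w1.png')[60:220,190:370]
f=lambda i,s:cv2.resize(i,None,fx=s,fy=s,interpolation=cv2.INTER_CUBIC)
A=f(a,8);B=f(b,8)
h=max(A.shape[0],B.shape[0]); o=np.zeros((h,A.shape[1]+B.shape[1],3),np.uint8);o[:A.shape[0],:A.shape[1]]=A;o[:B.shape[0],A.shape[1]:]=B
cv2.imwrite('pics/z1.png',o);cv2.imwrite('pics/z2.png',f(c,3.6)); print(o.shape)
E
```

```text
(560, 800, 3)
```

View pics/z1.png

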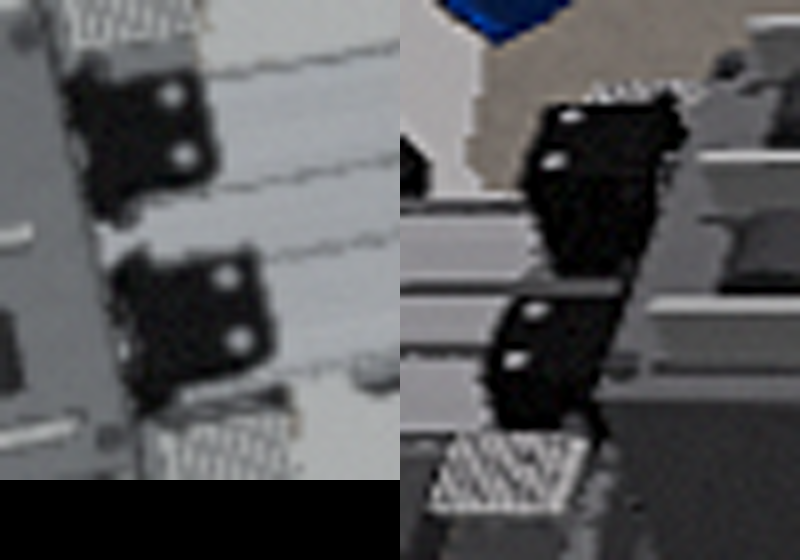

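View pics/z2.png

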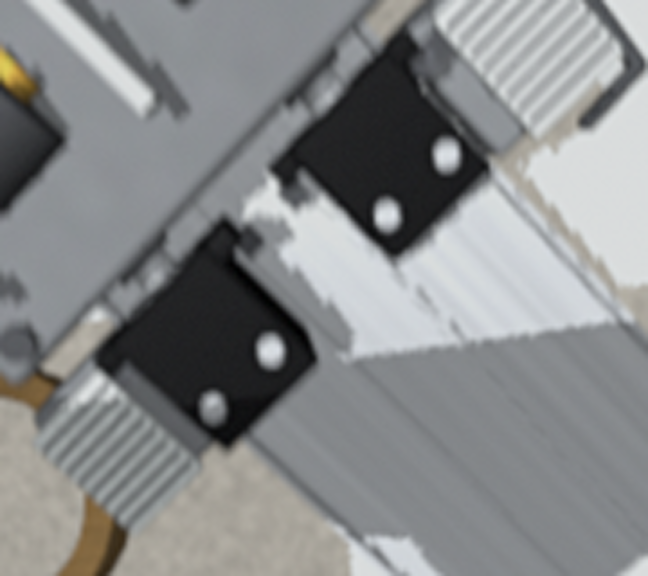

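```bash
cat > fit.py <<'E'
from h import *
import pickle
from scipy.optimize import least_squares
t=vision.camera_model('top');s=vision.camera_model('scene');w=pickle.load(open('w1.pkl','rb'))[0]
T=lambda u,v:(t,(130+u/4.3,130+v/4.3)); S=lambda u,v:(s,(210+u/5,170+v/5))
T2=lambda u,v:(t,(165+u/8,155+v/8)); S2=lambda u,v:(s,(280+(u-400)/8,180+v/8))
W=lambda u,v:(w,(190+u/3.6,60+v/3.6)); WB=lambda u,v:(w,(u/1.5,v/1.5))
pins={'ff':[T2(172,94),S2(516,358),W(447,156)],'fn':[T2(184,155),S2(536,309),W(387,215)],
'nf':[T2(226,277),S2(554,160),W(271,351)],'nn':[T2(240,340),S2(572,116),W(212,408)]}
X={}
for k,v in pins.items():
    X[k],r=tri([ray(*q) for q in v]); print(k,np.round(X[k],4),np.round(r,4))
obs=[((-68,4,16),S(418,346)),((-68,4,16),T(222,105)),((68,4,16),W(118,449)),
((-44.5,130,3),S(183,320)),((-44.5,130,3),T(441,120)),((44.5,130,3),S(252,180)),((44.5,130,3),T(475,273)),((44.5,130,3),WB(495,370)),((-44.5,130,3),WB(605,285))]
def res(p,full=False):
    o,R=frame(p); e=[proj(m,o+R@(np.array(c)/1000))-px for c,(m,px) in obs]
    return np.array(e) if full else np.ravel(e)
f=least_squares(res,[.591,.044,.105,-1.37],x_scale=[.01,.01,.01,.1],loss='soft_l1'); print(f.x,np.degrees(f.x[3])); print(np.round(res(f.x,True),1).tolist())
o,R=frame(f.x)
for k in X: print(k,np.round(1000*R.T@(X[k]-o),1))
np.save('chute.npy',f.x)
st=env.get_state(); print('tcp in chute',np.round(1000*R.T@(st['ee_pos']-o),1))
E
python3 fit.py
```

```text
ff [0.6299 0.0355 0.1278] [0.0006 0.0005 0.0007]
fn [0.6123 0.0319 0.1277] [0.0004 0.0005 0.0006]
nf [0.5762 0.0175 0.1443] [0.0004 0.0002 0.0006]
nn [0.5586 0.0138 0.144 ] [0.0002 0.0001 0.0002]
[ 0.59187004  0.04411388  0.10777266 -1.36282132] -78.08391003790118
[[-0.7, 0.1], [-0.8, -0.5], [0.1, -0.1], [-0.5, -0.4], [0.3, -0.9], [-0.6, 0.1], [0.6, -0.8], [-0.4, 0.9], [-3.4, -0.7]]
ff [-35.4   8.5  24.4]
fn [-17.5   8.3  24.3]
nf [20.8  8.9 42.1]
nn [38.8  9.  41.9]
tcp in chute [ 47.3  25.5 115.9]
```

```bash
python3 - <<'E'
from h import *
import pickle
m,s=pickle.load(open('w1.pkl','rb')); R=np.array(s['tool_rot']);p=np.array(s['ee_pos'])
im=cv2.imread('pics/w1.png')[210:340,150:360]; f=3.6; im=cv2.resize(im,None,fx=f,fy=f,interpolation=cv2.INTER_CUBIC)
im=cv2.convertScaleAbs(im,alpha=2.2,beta=20)
for z,c in ((0,(0,0,255)),(-.005,(0,255,0)),(-.019,(255,0,0))):
  for x in (-.011,.011):
    for y in (-.0355,-.021,.021,.0355):
      q=(proj(m,p+R@[x,y,z])-[150,210])*f; cv2.circle(im,tuple(int(v) for v in q),3,c,-1)
cv2.imwrite('pics/f1.png',im)
E
```

```text
(no output)
```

View pics/f1.png

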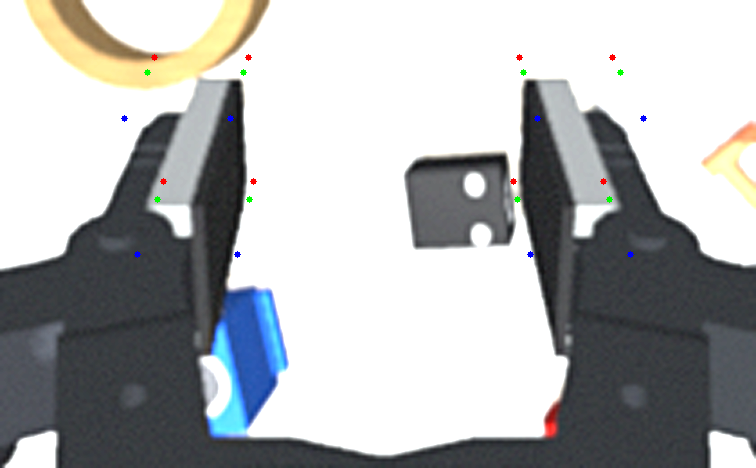

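```bash
python3 - <<'E'
from h import *
p=np.load('chute.npy'); o,R=frame(p); o=o+R[:,0]*.0015; np.save('chute2.npy',np.r_[o,p[3]])
plan(o+R@[.0492,.0268,.035],tool(R),8)
E
```

```text
off [[-0.0005, -0.0002, 0.0101], [-0.0004, -0.0002, 0.0101], [-0.0004, -0.0002, 0.0101], [-0.0005, -0.0002, 0.0101], [-0.0004, -0.0002, 0.0101], [-0.0004, -0.0002, 0.0101], [-0.0005, -0.0002, 0.0101], [-0.0004, -0.0001, 0.0102]]
tw [0.0, -0.03, -0.01] n 8 total [ 0.01494273 -0.22634478 -0.10429827]
end [ 0.54996553 -0.0026992   0.1314538 ] [[0.555, 0.829, -0.071], [0.796, -0.505, 0.334], [0.242, -0.242, -0.94]]
```

Call:
carry_out:
  offset:
    - [-0.0005,-0.0002,0.0101]
    - [-0.0005,-0.0002,0.0101]
    - [-0.0005,-0.0002,0.0101]
    - [-0.0005,-0.0002,0.0101]
    - [-0.0004,-0.0002,0.0101]
    - [-0.0004,-0.0002,0.0101]
    - [-0.0004,-0.0002,0.0101]
    - [-0.0004,-0.0002,0.0101]
  twist:
    - [0,-0.03,-0.01]
    - [0,-0.03,-0.01]
    - [0,-0.03,-0.01]
    - [0,-0.03,-0.01]
    - [0,-0.03,-0.01]
    - [0,-0.03,-0.01]
    - [0,-0.03,-0.01]
    - [0,-0.03,-0.01]
  jaw: 0.1

```text
time_s: 3.2
ee_pos: [0.5477, -0.0073, 0.1312]
tool_rot: [[0.558, 0.827, -0.07], [0.795, -0.508, 0.33], [0.238, -0.24, -0.941]]
ft_force: [0.2, 0.1, 0.4]
width: 0.551
```

```bash
python3 - <<'E'
from h import *
import pickle
o,R=frame(np.load('chute2.npy'))
s=env.get_state(); print(s['time_s'],'chute mm',np.round(1000*R.T@(s['ee_pos']-o),1),s['width'],s['ft_force'])
m=vision.camera_model('wrist'); im=vision.read_camera('wrist'); pickle.dump((m,s),open('w2.pkl','wb'))
im2=vision.read_camera('scene'); im3=vision.read_camera('top')
cv2.imwrite('pics/w2.png',im);cv2.imwrite('pics/s2.png',im2);cv2.imwrite('pics/t2.png',im3)
a=cv2.convertScaleAbs(cv2.resize(im,(768,576),interpolation=cv2.INTER_CUBIC),alpha=1.5,beta=15)
cv2.imwrite('pics/w2b.png',a)
b=cv2.resize(im2[170:280,210:370],(800,550),interpolation=cv2.INTER_CUBIC); cv2.imwrite('pics/s2c.png',cv2.convertScaleAbs(b,alpha=1.5,beta=15))
E
```

```text
3.2 chute mm [52.4 30.6 36.1] 0.5512028294830547 [0.2146406  0.06302139 0.35921716]
```

View pics/w2b.png

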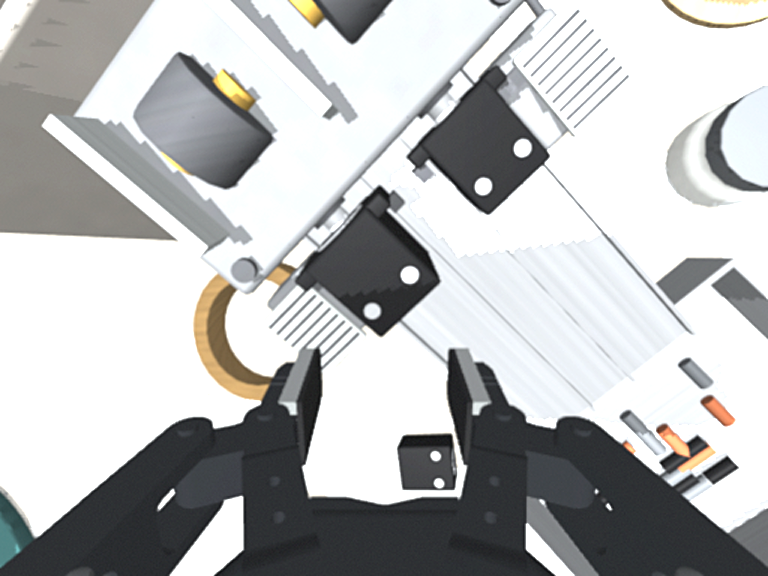

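View pics/s2c.png

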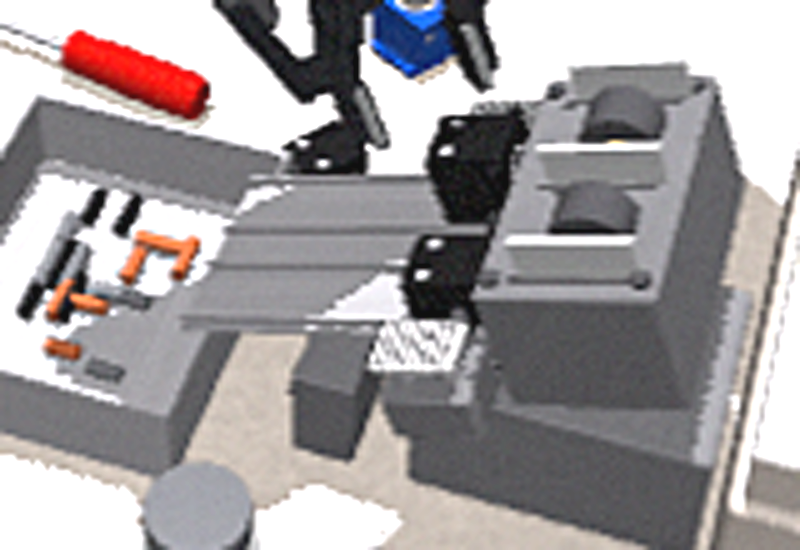

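```bash
python3 - <<'E'
from h import *
o,R=frame(np.load('chute2.npy'))
s=env.get_state(); print(s['time_s'],s['ee_pos'],'chute mm',np.round(1000*R.T@(s['ee_pos']-o),1),np.round(R.T@s['tool_rot'],3),s['joint_vel'],s['ft_force'])
E
```

```text
3.35 [ 0.54716199 -0.00714078  0.13124264] chute mm [52.8 30.4 36. ] [[-0.71  -0.704  0.002]
 [-0.704  0.71   0.004]
 [-0.004  0.001 -1.   ]] [-0.23893377 -0.53494624 -0.92489787 -0.01125424  0.3788768   0.02880138] [-1.08031977 -0.34290813  0.93363398]
```

```bash
python3 - <<'E'
from h import *
import pickle
m,s=pickle.load(open('w2.pkl','rb')); R=np.array(s['tool_rot']);p=np.array(s['ee_pos'])
o,C=frame(np.load('chute2.npy'))
outs=[]
for n,f,(x0,x1,y0,y1),k in (('wrist','w2',(150,360,150,340),3),('scene','s2',(255,325,165,225),6),('top','t2',(160,240,150,230),5)):
  mm=m if n=='wrist' else vision.camera_model(n)
  im=cv2.imread(f'pics/{f}.png')[y0:y1,x0:x1]; im=cv2.convertScaleAbs(cv2.resize(im,None,fx=k,fy=k,interpolation=cv2.INTER_CUBIC),alpha=1.7,beta=10)
  def dot(X,c): 
    q=(proj(mm,X)-[x0,y0])*k; cv2.circle(im,tuple(int(v) for v in q),2,c,-1)
  for x in (-.011,.011):
    for y in (-.0305,-.024,.024,.0305): dot(p+R@[x,y,-.0065],(0,0,255))
  for x in (55,81):
    for y in (-14,22): dot(o+C@[x/1e3,y/1e3,.016],(0,255,0))
  for x in (13,43): dot(o+C@[x/1e3,.018,.042],(255,0,255)); dot(o+C@[x/1e3,.018,.0],(255,0,255)); dot(o+C@[(x-28)*1.0333/1e3+.028,.130,0],(255,128,0))
  outs.append(im); print(im.shape); cv2.imwrite(f'pics/d_{n}.png',im)
E
```

```text
(570, 630, 3)
(360, 420, 3)
(400, 400, 3)
```

View pics/d_wrist.png

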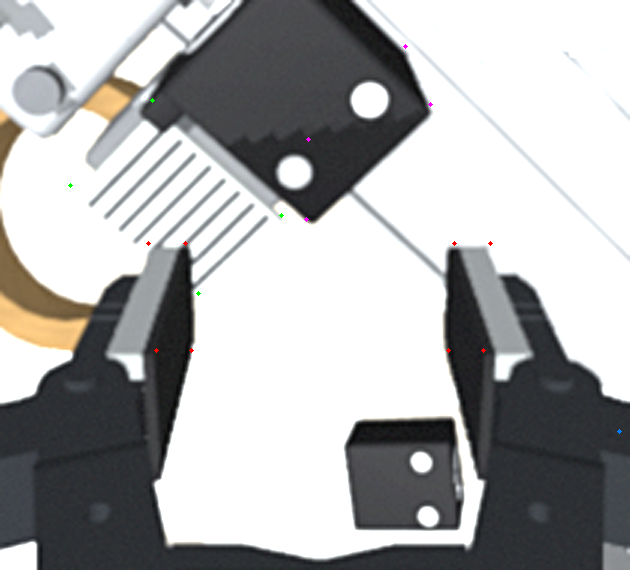

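View pics/d_scene.png

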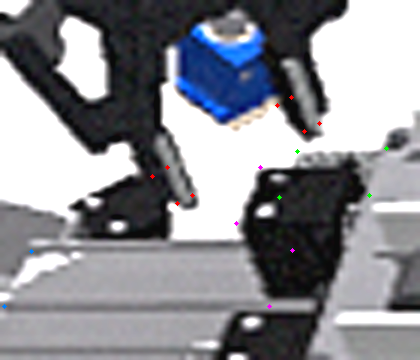

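View pics/d_top.png

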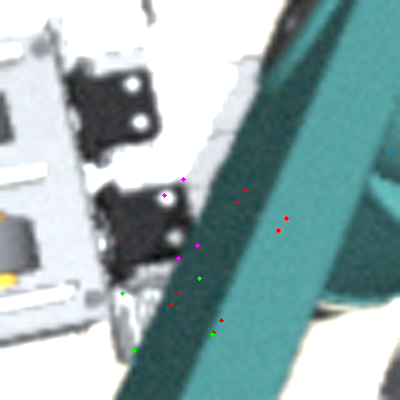

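Call:
carry_out:
  offset:
    - [0.0025,0,0]
    - [0.0025,0,0]
    - [0,0,0.002]
    - [0,0,0.002]
    - [0,0,0.002]
    - [0,0,0.002]
    - [0,0,0]
    - [0,0,0]
  twist:
    - [0,0,0]
    - [0,0,0]
    - [0,0,0]
    - [0,0,0]
    - [0,0,0]
    - [0,0,0]
    - [0,0,0]
    - [0,0,0]

```text
time_s: 4.35
ee_pos: [0.5499, -0.0009, 0.1255]
tool_rot: [[0.558, 0.827, -0.07], [0.795, -0.508, 0.331], [0.238, -0.24, -0.941]]
ft_force: [-0.0, -0.9, -0.4]
width: 0.548
```

```bash
cat > chk.py <<'E'
from h import *
import sys,pickle
o,R=frame(np.load('chute2.npy'))
s=env.get_state(); print(s['time_s'],'chute mm',np.round(1000*R.T@(s['ee_pos']-o),1),np.round(R.T@s['tool_rot'],3).tolist(),s['width'],'F chute',np.round(R.T@s['ft_force'],2))
n=sys.argv[1]
m=vision.camera_model('wrist'); im=vision.read_camera('wrist'); pickle.dump((m,s),open(n+'.pkl','wb'))
im2=vision.read_camera('scene'); cv2.imwrite(f'pics/{n}w.png',im); cv2.imwrite(f'pics/{n}s.png',im2)
a=cv2.resize(im[120:320,140:370],None,fx=2,fy=2,interpolation=cv2.INTER_CUBIC); b=cv2.resize(im2[165:225,250:325],None,fx=4.5,fy=4.5,interpolation=cv2.INTER_CUBIC)
c=np.zeros((400,a.shape[1]+b.shape[1],3),np.uint8); c[:400,:a.shape[1]]=a; c[:b.shape[0],a.shape[1]:]=b
cv2.imwrite(f'pics/{n}.png',cv2.convertScaleAbs(c,alpha=1.8,beta=10)); print(c.shape)
E
python3 chk.py c3
```

```text
4.35 chute mm [48.8 27.2 28.7] [[-0.71, -0.704, 0.001], [-0.704, 0.71, 0.004], [-0.004, 0.003, -1.0]] 0.5482136839911042 F chute [ 0.24  0.97 -0.07]
(400, 798, 3)
```

View pics/c3.png

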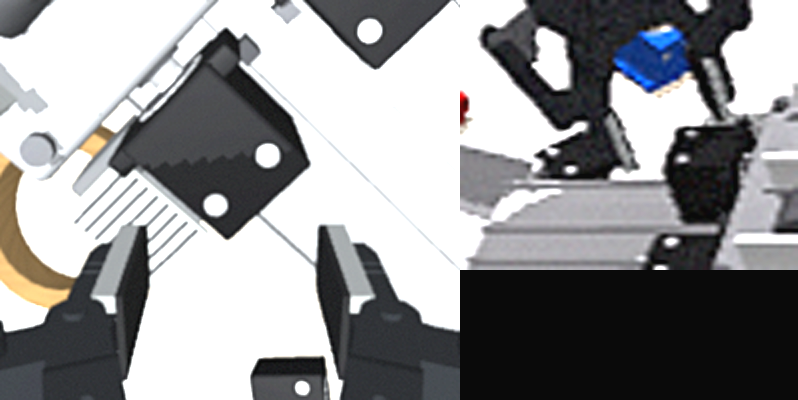

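Call:
carry_out:
  offset:
    - [0,0,0.0015]
    - [0,0,0.0015]
    - [0,0,0.0015]
    - [0,0,0.0015]
    - [0,0,0.001]
    - [0,0,0]
    - [0,0,0]
    - [0,0,0]
  twist:
    - [0,0,0]
    - [0,0,0]
    - [0,0,0]
    - [0,0,0]
    - [0,0,0]
    - [0,0,0]
    - [0,0,0]
    - [0,0,0]

```text
time_s: 5.45
ee_pos: [0.5495, 0.0014, 0.1189]
tool_rot: [[0.558, 0.827, -0.07], [0.795, -0.508, 0.33], [0.238, -0.24, -0.941]]
ft_force: [0.2, 0.5, -0.6]
width: 0.554
```

```bash
python3 chk.py c4
```

```text
5.45 chute mm [48.8 27.2 21.8] [[-0.71, -0.704, 0.001], [-0.704, 0.71, 0.004], [-0.003, 0.003, -1.0]] 0.5544557459947335 F chute [-0.32 -0.21 -0.68]
(400, 798, 3)
```

View pics/c4.png

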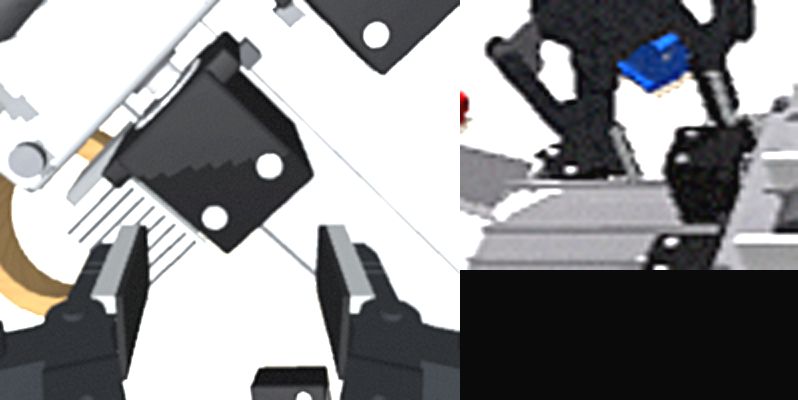

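Call:
carry_out:
  offset:
    - [0,0,0.001]
    - [0,0,0.001]
    - [0,0,0.001]
    - [0,0,0.001]
    - [0,0,0.001]
    - [0,0,0]
    - [0,0,0]
    - [0,0,0]
  twist:
    - [0,0,0]
    - [0,0,0]
    - [0,0,0]
    - [0,0,0]
    - [0,0,0]
    - [0,0,0]
    - [0,0,0]
    - [0,0,0]

```text
time_s: 6.55
ee_pos: [0.5491, 0.0031, 0.1142]
tool_rot: [[0.558, 0.827, -0.07], [0.795, -0.508, 0.33], [0.238, -0.24, -0.941]]
ft_force: [-0.1, -0.2, 0.1]
width: 0.549
```

```bash
python3 chk.py c5
```

```text
6.55 chute mm [48.8 27.2 16.8] [[-0.71, -0.704, 0.001], [-0.704, 0.71, 0.004], [-0.003, 0.003, -1.0]] 0.5492627908646474 F chute [0.1  0.13 0.15]
(400, 798, 3)
```

View pics/c5.png

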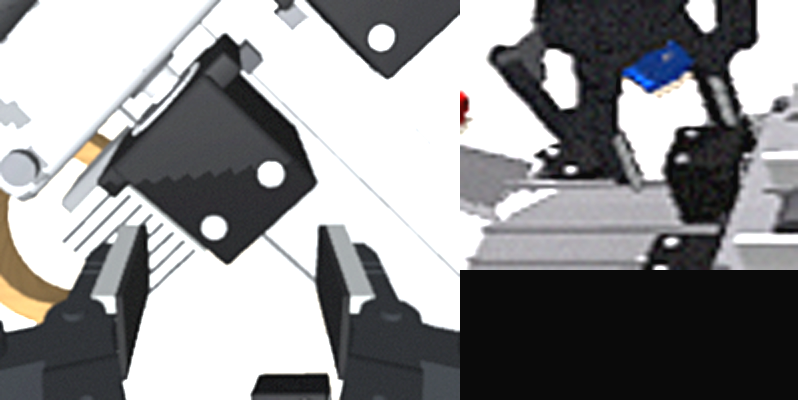

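```bash
cat > dots.py <<'E'
from h import *
import pickle,sys
n=sys.argv[1]; m,s=pickle.load(open(n+'.pkl','rb')); R=np.array(s['tool_rot']);p=np.array(s['ee_pos'])
o,C=frame(np.load('chute2.npy'))
for nm,mm,f,(x0,x1,y0,y1),k in (('w',m,n+'w',(140,330,100,300),3),('s',vision.camera_model('scene'),n+'s',(260,325,165,225),8)):
  im=cv2.imread(f'pics/{f}.png')[y0:y1,x0:x1]; im=cv2.convertScaleAbs(cv2.resize(im,None,fx=k,fy=k,interpolation=cv2.INTER_CUBIC),alpha=1.5,beta=10)
  def dot(X,c): 
    q=(proj(mm,X)-[x0,y0])*k; cv2.circle(im,tuple(int(v) for v in q),2,c,-1)
  for z,c in ((0,(0,0,255)),(-.008,(0,128,255))):
   for x in (-.011,.011):
    for y in (-.0305,-.024,.024,.0305): dot(p+R@[x,y,z],c)
  for z,c in ((16,(0,255,0)),(6,(255,200,0))):
   for x in (55,81):
    for y in (-14,22): dot(o+C@[x/1e3,y/1e3,z/1e3],c)
  for x in (13,43):
    for y in (-18,18): dot(o+C@[x/1e3,y/1e3,.042],(255,0,255))
  cv2.imwrite(f'pics/{n}d{nm}.png',im)
E
python3 dots.py c5
```

```text
(no output)
```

View pics/c5dw.png

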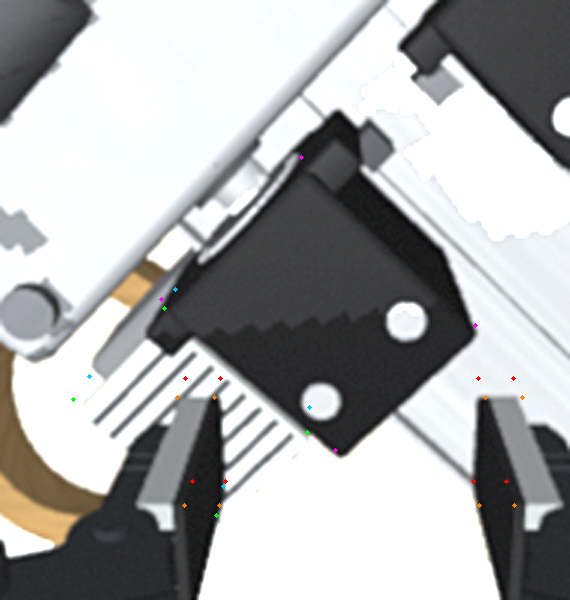

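View pics/c5ds.png

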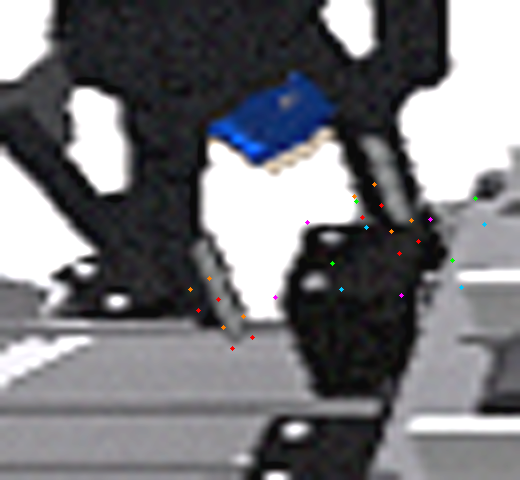

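Call:
carry_out:
  offset:
    - [0,0,0.001]
    - [0,0,0.001]
    - [0,0,0.001]
    - [0,0,0]
    - [0,0,0]
    - [0,0,0]
    - [0,0,0]
    - [0,0,0]
  twist:
    - [0,0,0]
    - [0,0,0]
    - [0,0,0]
    - [0,0,0]
    - [0,0,0]
    - [0,0,0]
    - [0,0,0]
    - [0,0,0]

```text
time_s: 7.65
ee_pos: [0.5489, 0.0041, 0.1114]
tool_rot: [[0.558, 0.827, -0.07], [0.795, -0.508, 0.33], [0.238, -0.24, -0.941]]
ft_force: [0.3, -0.2, 3.0]
width: 0.547
```

```bash
sed -i 's/alpha=1.8,beta=10/alpha=1.0,beta=0/' chk.py; python3 chk.py c6
```

```text
7.65 chute mm [48.8 27.3 13.8] [[-0.71, -0.704, 0.001], [-0.704, 0.71, 0.004], [-0.003, 0.003, -1.0]] 0.5474545912303688 F chute [-0.28 -0.81  2.89]
(400, 798, 3)
```

View pics/c6.png

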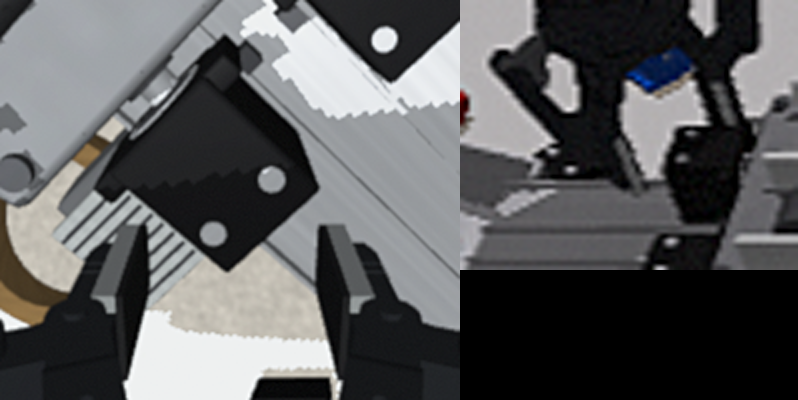

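```bash
python3 - <<'E'
from h import *
s=env.get_state(); R=np.array(s['tool_rot']); print(s['time_s'],R.T@s['ft_force'],R.T@s['moment'])
E
```

```text
7.75 [ 0.18260753 -0.56926993 -3.56091615] [ 0.02515751 -0.1314872  -0.01917649]
```

Call:
carry_out:
  offset:
    - [0,0,0.001]
    - [0,0,0.001]
    - [0,0,0.001]
    - [0,0,0]
    - [0,0,0]
    - [0,0,0]
    - [0,0,0]
    - [0,0,0]
  twist:
    - [0,0,0]
    - [0,0,0]
    - [0,0,0]
    - [0,0,0]
    - [0,0,0]
    - [0,0,0]
    - [0,0,0]
    - [0,0,0]

```text
time_s: 8.75
ee_pos: [0.5487, 0.0051, 0.1085]
tool_rot: [[0.558, 0.827, -0.07], [0.795, -0.508, 0.331], [0.238, -0.24, -0.941]]
ft_force: [0.7, -1.1, 3.4]
width: 0.552
```

```bash
python3 chk.py c7; python3 dots.py c7
```

```text
8.75 chute mm [48.8 27.3 10.7] [[-0.71, -0.704, 0.001], [-0.704, 0.71, 0.004], [-0.003, 0.003, -1.0]] 0.5524725793555407 F chute [-0.45 -0.07  3.64]
(400, 798, 3)
```

View pics/c7ds.png

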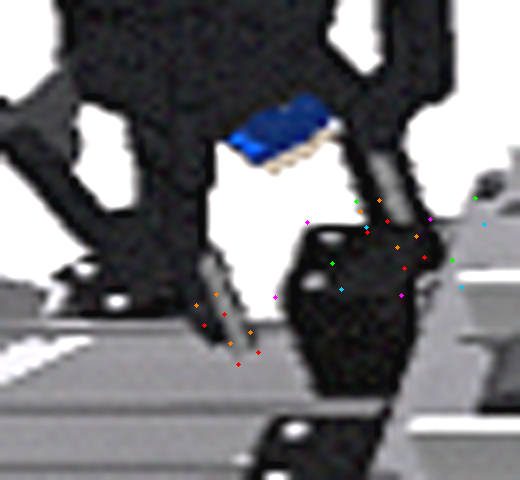

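View pics/c7.png

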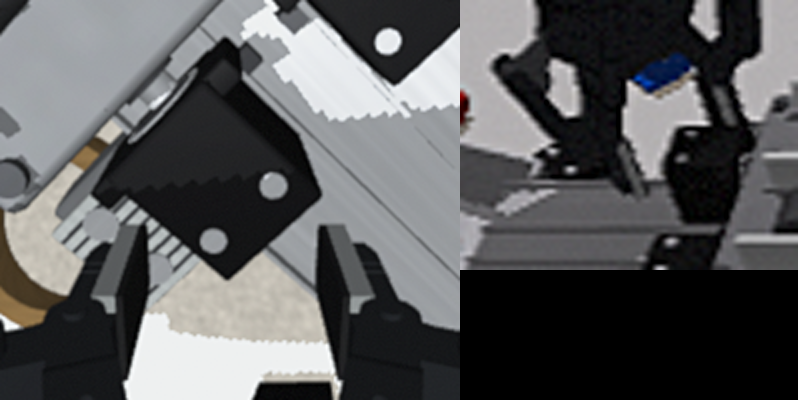

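Call:
carry_out:
  offset:
    - [0,0,0.002]
    - [0,0,0.002]
    - [0,0,0.001]
    - [0,0,0.001]
    - [0,0,0]
    - [0,0,0]
    - [0,0,0]
    - [0,0,0]
  twist:
    - [0,0,0]
    - [0,0,0]
    - [0,0,0]
    - [0,0,0]
    - [0,0,0]
    - [0,0,0]
    - [0,0,0]
    - [0,0,0]

```text
time_s: 9.85
ee_pos: [0.5484, 0.0066, 0.1041]
tool_rot: [[0.557, 0.827, -0.07], [0.796, -0.508, 0.33], [0.238, -0.24, -0.941]]
ft_force: [-1.8, -5.3, 13.9]
width: 0.551
```

```bash
python3 chk.py c8; python3 dots.py c8
```

```text
9.85 chute mm [48.8 27.3  6. ] [[-0.71, -0.705, 0.0], [-0.705, 0.71, 0.005], [-0.003, 0.003, -1.0]] 0.5506425204361383 F chute [ 2.9  -0.26 14.66]
(400, 798, 3)
```

View pics/c8.png

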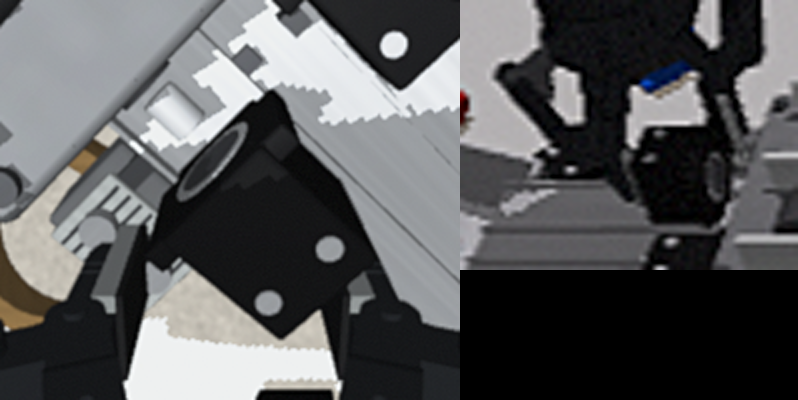

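Call:
carry_out:
  offset:
    - [0,0,0]
    - [0,0,0]
    - [0,0,0]
    - [0,0,0]
    - [0,0,0]
    - [0,0,0]
    - [0,0,0]
    - [0,0,0]
  twist:
    - [0,0,0]
    - [0,0,0]
    - [0,0,0]
    - [0,0,0]
    - [0,0,0]
    - [0,0,0]
    - [0,0,0]
    - [0,0,0]

```text
time_s: 10.95
ee_pos: [0.5484, 0.0067, 0.1041]
tool_rot: [[0.557, 0.827, -0.07], [0.796, -0.508, 0.33], [0.238, -0.24, -0.941]]
ft_force: [-1.6, -4.7, 14.6]
width: 0.55
```

```bash
python3 chk.py c9; python3 - <<'E'
from h import *
import pickle
o,C=frame(np.load('chute2.npy'))
for n in ('c7','c8','c9'):
    m,s=pickle.load(open(n+'.pkl','rb')); g=cv2.cvtColor(cv2.imread(f'pics/{n}w.png'),cv2.COLOR_BGR2GRAY)
    # pins: bright blobs inside dark top
    sub=g[200:300,220:330]; k,lab,st,ce=cv2.connectedComponentsWithStats((sub>80).astype(np.uint8))
    for i in range(1,k):
        if 30<st[i,4]<200 and st[i,2]<20 and st[i,3]<20:
            px=ce[i]+[220,200]; oo,d=ray(m,px); a=C.T@(oo-o); b=C.T@d; t=(.042-a[2])/b[2]; print(n,st[i,4],np.round(px,1),np.round((a+t*b)*1000,1))
a=cv2.imread('pics/c8w.png');b=cv2.imread('pics/c9w.png'); print('diff',np.abs(a.astype(int)-b)[100:300,150:350].mean())
E
```

```text
10.95 chute mm [48.8 27.3  6. ] [[-0.71, -0.705, 0.0], [-0.705, 0.71, 0.005], [-0.003, 0.003, -1.0]] 0.5495016769905366 F chute [ 2.5  -0.95 15.15]
(400, 798, 3)
c7 152 [276.3 212.3] [19.9 10.2 42. ]
c7 139 [246.3 240. ] [38.4 10.3 42. ]
c8 130 [224.8 206.1] [31.5 -8.4 42. ]
c8 147 [304.6 244.1] [20.4 27.6 42. ]
c8 135 [273.9 271.1] [38.9 27.9 42. ]
c9 131 [224.8 206.2] [31.5 -8.4 42. ]
c9 147 [304.6 244.1] [20.4 27.6 42. ]
c9 135 [273.9 271.1] [38.9 27.9 42. ]
diff 0.695525
```

```bash
python3 - <<'E'
import cv2
a=cv2.imread('pics/c9w.png')[150:310,160:360]; cv2.imwrite('pics/c9z.png',cv2.convertScaleAbs(cv2.resize(a,None,fx=3.7,fy=3.7,interpolation=cv2.INTER_CUBIC),alpha=2.2,beta=20))
E
```

```text
(no output)
```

View pics/c9z.png

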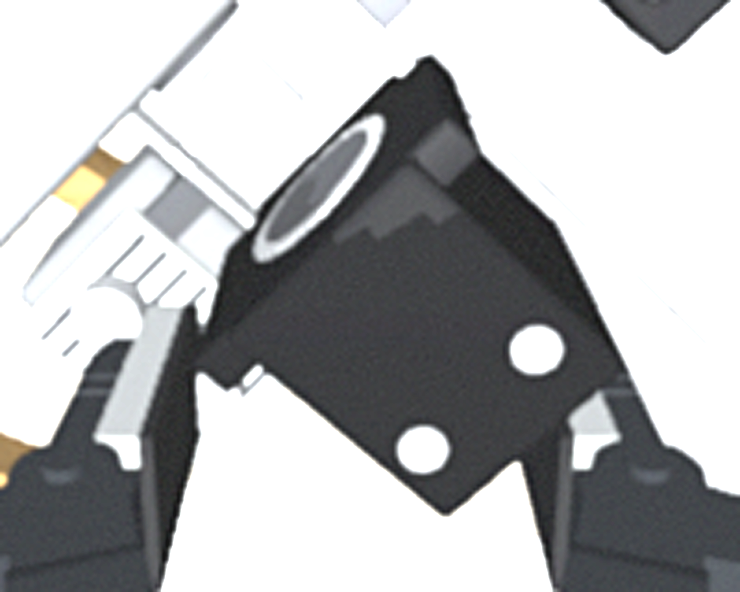

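```bash
python3 - <<'E'
from station import env, order
print(order.job_done()); print(env.get_state()['ft_force'])
E
```

```text
the job is handed in; nothing more can be done
None
the job is handed in; nothing more can be done
```

The tall guide is out of its seat and resting still on the chute against one finger. The other finger is still holding its release key down. The job is handed in.

- **Which guide:** the taller one is in the lane nearer the robot. Its top pins measured 42 mm above the floor, against 24 mm for the other guide. The dark block at about (243, 225) in the top picture and the blue and red look-alikes were the other candidates, and I left them alone.
- **Last checks:**
  - The guide moved about 17.5 mm down the slope, past the 12 mm needed. It showed no movement between two pictures 1.1 s apart.
  - The key finger stopped at z = 6 mm, which is fully down. The push was about 15 N, against the 8 N of its spring.
  - The jaws stayed open at about 55%, so nothing was pinched. By geometry, the key finger has about 8 mm clearance to the guide's flange.
  - The short guide was still in its seat in the last wrist and scene pictures.
- **What disagreed:**
  - My first reading put the fingertips about 8 mm behind the tool point. Contact with the key showed they sit level with it.
  - One approach move ended about 5 mm off, and I corrected it before pressing.
  - The scene camera disagreed with my chute position by 1–2 pixels.
- **Not checked:** I did not measure the table items again at the end. The fingers went nowhere near them.

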